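# Release a spool brake against its safety catch and hold it

## Task

Two pay-off stands are on the bench; free the spool with the green flanges so that its wire can be drawn. On that stand, first flip the red safety catch right out to the side, then pull the black-knobbed lever it guards all the way forward and keep holding it there with the gripper: the spring would put the brake back on, so finish while still holding the lever. Leave the other stand's catch and lever alone and do not push the other things about.

Things in the scene. Friction and masses are not known exactly. Their poses are not given: they have to be found in the camera images.
- green_stand: grey stand fixed to the bench, on a riser, 55 mm high in all, with a green-flanged wire spool at (39, 65) mm, its top 102 mm up. Origin on the bench below the lever's hinge; base -50 to +70 mm in x, -60 to +100 mm in y; z up; -x is the front (faces the robot, turned up to 0.3 rad), +y the spool's side, -y the catch's side
- green_catch (a joint): red safety catch of the green stand, rad: 0 to 0.2 at the start (its arm blocks the lever rod), clear of the rod above about 0.9, stop at 1.35 (flipped right out). Hinge along the stand's x through (0, -44, 115 mm); growing values tip the thumb tab outwards to the stand's -y and raise the arm. Friction keeps it where it is left; about 2 N at the tab moves it
- green_tab (a point): middle of the top end of the red thumb tab of the green stand's catch; a plate 24 mm wide (along the stand's x), 8 mm thick (along y) and 62 mm long from the catch's hinge to its top, upright at catch value 0 with its top 177 mm up; moves with the catch
- green_lever (a joint): brake lever of the green stand, rad: 0 = leaning back, 0.54 = pulled fully forward to its stop. Hinge along the stand's y through (0, 0, 69 mm); growing q moves the knob to the stand's -x. Knob centre 126 mm from the hinge; the rod leans 0.27 - q rad from vertical towards +x. A spring returns it to 0 (2 N at the knob at first, 4 N at the stop); the catch blocks it until flipped
- green_knob (a point): centre of the black barrel-shaped knob, 26 mm in diameter and 30 mm long along the stand's y (flat ends), crosswise on top of the green stand's lever; at rest 34 mm to +x of the stand's origin and 190 mm up; moves with the lever. The rod below it is 11 mm thick
- black_stand: grey stand fixed to the bench, on a riser, 55 mm high in all, with a black-flanged wire spool at (39, 65) mm, its top 114 mm up. Origin on the bench below the lever's hinge; base -50 to +70 mm in x, -60 to +100 mm in y; z up; -x is the front (faces the robot, turned up to 0.3 rad), +y the spool's side, -y the catch's side
- black_catch (a joint): red safety catch of the black stand, rad: 0 to 0.2 at the start (its arm blocks the lever rod), clear of the rod above about 0.9, stop at 1.35 (flipped right out). Hinge along the stand's x through (0, -44, 115 mm); growing values tip the thumb tab outwards to the stand's -y and raise the arm. Friction keeps it where it is left; about 2 N at the tab moves it
- black_tab (a point): middle of the top end of the red thumb tab of the black stand's catch; a plate 24 mm wide (along the stand's x), 8 mm thick (along y) and 62 mm long from the catch's hinge to its top, upright at catch value 0 with its top 177 mm up; moves with the catch
- black_lever (a joint): brake lever of the black stand, rad: 0 = leaning back, 0.54 = pulled fully forward to its stop. Hinge along the stand's y through (0, 0, 69 mm); growing q moves the knob to the stand's -x. Knob centre 126 mm from the hinge; the rod leans 0.27 - q rad from vertical towards +x. A spring returns it to 0 (2 N at the knob at first, 4 N at the stop); the catch blocks it until flipped
- black_knob (a point): centre of the black barrel-shaped knob, 26 mm in diameter and 30 mm long along the stand's y (flat ends), crosswise on top of the black stand's lever; at rest 34 mm to +x of the stand's origin and 190 mm up; moves with the lever. The rod below it is 11 mm thick
- nut_driver: nut driver with an orange handle, 168 x 22 x 20 mm, lying near the right edge of the bench; origin under its middle
- flux_tin: closed beige tin, 52 mm in diameter, 22 mm high; origin under its middle
- tape_roll: beige roll of tape, 100 mm in diameter, 25 mm high; origin under its middle
- bobbin: small bobbin of copper-coloured wire with white flanges, 43 mm in diameter, 28 mm high; origin under its middle
- winder_1: large beige coil winder fixed on the bench just behind the place of the right-hand stand: a box 0.40 m high whose flat front reaches from 0.10 m left to 0.34 m right of the robot's centre line at 0.568 m ahead of the robot; wrists working in front of it need care (tilt the fingers forward a little). Origin on the bench under it

How it is judged:
On the way, in this order (a step that is already met when the one before it is completed fails the run):
1. the green stand's catch is flipped clear while its lever is still back (value of joint green_catch above 1 rad and value of joint green_lever below 0.2 rad), for 0.2 s.
2. the gripper has pulled the green stand's lever forward (value of joint green_lever above 0.45 rad and contact force between the fingers and green_lever above 1 N), for 0.2 s.
At the end, for the whole second after the job is handed in: the green stand's lever is held forward beyond 0.45 rad (stop at 0.54) with more than 1 N between fingers and lever, its catch stays flipped beyond 1.0 rad, the black stand's catch is below 0.4 rad and its lever below 0.15 rad, and the loose things are within 40 mm of where they were (all of step 2 and value of joint green_catch above 1 rad and value of joint black_catch below 0.4 rad and value of joint black_lever below 0.15 rad and distance of each of nut_driver, flux_tin, tape_roll, bobbin from where it was at the start of the episode below 0.04 m); the arm keeps its last pose, push and grip.
It fails at once if the other stand's catch is flipped or its lever pulled (value of joint black_catch above 0.4 rad or value of joint black_lever above 0.15 rad).
It fails at once if a loose thing round the work is pushed about (more than 40 mm) (distance of any of nut_driver, flux_tin, tape_roll, bobbin from where it was at the start of the episode above 0.04 m).
It also fails if it takes over 48 s, if anything falls off the work surface, if the arm or the gripper's body presses on something with over 40 N, if the wrist force passes 120 N, or if a joint passes its speed limit or range.

## Robot

A 7-joint arm with a two-finger parallel gripper is mounted at the origin on a cart in front of the work surface, level with it; the furniture and walls round the work are solid. World frame = base frame: x ahead of the robot, y to its left, z up, the work surface at z = 0. Lengths are in m, angles in rad, forces in N, time in s.
With the tool pointing down it reaches from about 0.425 to 0.925 m from the base axis. Payload 6.8 kg.
Tool frame: the origin (TCP) lies at the very end of the fingers, on their centre line; the grasp point (between the pads) lies 19 mm behind it; z points along the fingers, y is the line along which they close (so a half turn about z gives the same grasp; the last joint's range is limited). The gripper opens to 85 mm and grips with 20 to 120 N. Pads are 22 mm wide; open, the fingers measure 114 mm over their backs; the gripper's body (76 mm by 85 mm) begins 54 mm behind the grasp point. The pads swing forward as they close: fully open they stand 13 mm farther back than shut.
Start: joints at [1.102, 0.477, 0.022, 1.555, -0.011, 1.109, -0.083], TCP at [0.238, -0.632, 0.231] pointing down, gripper open.
Joint ranges: [-2.96, 2.96], [-0.34, 2.1], [-1.41, 1.46], [0.24, 2.44], [-1.37, 4.51], [0.17, 1.92], [-2.96, 2.96]. Speed limits (rad/s): [2.39, 2.39, 3.14, 3.14, 3.14, 3.14, 3.14].

## Interface

Orientations are given as a unit quaternion [w, x, y, z].
In Python, from station import readout, viewer, bot gives the robot as it stands. The module is installed in compiled form; this text tells all that it offers.
- The arm moves only by the shell command python3 -m handwheel 'ROWS' [FORCE]. ROWS is JSON, a list of rows, each a list of 3 entries, a list of its own where there are three numbers: the shift along the tool's x, y, z in mm, then the turn, a rotation vector about the tool's x, y, z in degrees, then the gripper command: -1 is fully open, 1 is shut, values between are in proportion. In form: [[[x, y, z], [ax, ay, az], grip], ...]. A call has 1 to 20 rows; each row is the pose to reach, as a shift and turn from the pose commanded when the call began, along the tool's axes at that moment; what a row does not reach only later rows make up. A row lasts 1/12 s, in which the tool goes at most 41.7 mm and 7.16 degrees, less where a joint would pass 70% of its speed; a pose out of reach is approached as far as the arm can. A call with a gripper value outside its range is refused whole. The fingers move at their own pace and stop on an object; FORCE is the grip in N (left out, the last holds). Time passes only in rows, so rows that repeat a pose let the fingers close. It gives the time, the measured TCP pose, the force and the opening at its end, in the units of the state.
- readout.get_obs(): the state, without advancing time (a new reading comes with each control period).
- viewer.read_camera(name): name is "side" or "top"; returns a dict with "frame" (420x560x3 uint8, red, green, blue), "fx", "fy", "cx", "cy" (pixels), "rvec" (rotation vector, rad) and "tvec" (3), from world to camera coordinates, as OpenCV has them. Camera axes: x right, y down, z forward; pixel columns grow to the right and rows downward; lengths in m; the calibration is good to about 2 mm. A picture is of the moment at which its call begins. There is no depth.
- bot.hand_in(): hands the job in, once; it reports no verdict.
Trained networks look in a picture, given as the dict that the camera call returned (one of the last four; its "shot" number tells which), for a name from the list of things; names that differ only in an ending like _2 or _b are one class to them, and where a whole thing is asked for, a point or a joint stands for the part that bears it (a point fixed in the world has none). Each returns a list of dicts, best first, with "score" (0 to 1); they miss things now and then, are a little off and sometimes report something else, mostly with a low value. They report only what shows in the picture. A call takes as long as a camera call.
- viewer.search_frame(picture, target): "rect" ([centre column, centre row, width, height] in pixels, round what is visible of it).
- viewer.outline_of(picture, target): "mask" (420x560 bool, what is visible of it) and "rect" ([centre column, centre row, width, height] in pixels, round what is visible of it).
The state is a dict: "t": time; "q": joint angles; "joint_vel": joint speeds; "joint_torque": joint torques, N m; "eef_pos": TCP position; "tool_rot": TCP orientation; "contact_force": force on the tool from outside, world axes, zero at the start; "torque": the same for the moment, N m; "gripper_width": opening from 0.0 (shut) to 1.0 (fully open).
Only numpy, scipy, OpenCV 4.12 (cv2) and the standard library are available. Lean on these libraries where they do the work, as an engineer would, in place of code of your own. Each camera call takes 0.05 s, during which the arm holds its last target. There are 200 camera calls.

## Working session

There is one attempt and no reset: what is moved stays moved. The work goes in short steps, Python scripts to look and compute and a shell command to move; the robot and the scene stay as the last step left them, time stands still between calls to the robot, and variables do not carry over. Pictures are saved under pics/ and viewed, on a budget of 10 in all, crops included, one or two more only if the job needs it, and the job is handed in when it is done.

```bash
mkdir -p pics; cat > h.py <<'E'
import numpy as np, cv2
from station import readout, viewer, bot
from scipy.spatial.transform import Rotation as R
def P(c): return np.array([[c['fx'],0,c['cx']],[0,c['fy'],c['cy']],[0,0,1]])@np.c_[cv2.Rodrigues(np.array(c['rvec'],float))[0],np.array(c['tvec'],float)]
def proj(c,X):
    h=P(c)@np.r_[X,1]; return h[:2]/h[2]
def tri(c1,p1,c2,p2):
    X=cv2.triangulatePoints(P(c1),P(c2),np.array(p1,float).reshape(2,1),np.array(p2,float).reshape(2,1)).ravel(); return X[:3]/X[3]
def save(c,n): cv2.imwrite('pics/'+n,cv2.cvtColor(np.array(c['frame']),cv2.COLOR_RGB2BGR))
E
python3 - <<'E'
from h import *
np.set_printoptions(precision=3,suppress=True)
o=readout.get_obs();print({k:np.round(v,3) for k,v in o.items()})
C={}
for n in('side','top'):
    c=viewer.read_camera(n);C[n]=c;save(c,n+'0.png');print(n,c['fx'],np.array(c['rvec']),np.array(c['tvec']))
    for t in('green_stand','black_stand','green_catch','green_tab','green_knob','black_knob','black_tab','green_lever','bobbin','flux_tin','tape_roll','nut_driver'):
        print(t,[(np.round(d['rect']).tolist(),round(d['score'],2)) for d in viewer.search_frame(c,t)[:3]])
E
```

```text
{'t': np.float64(0.0), 'q': array([ 1.102,  0.478,  0.022,  1.556, -0.012,  1.109, -0.083]), 'joint_vel': array([ 0.   , -0.   , -0.001, -0.001,  0.002,  0.001,  0.   ]), 'joint_torque': array([  0.001, -59.644,   1.608, -28.12 ,   0.012,   0.009,   0.   ]), 'eef_pos': array([ 0.238, -0.631,  0.23 ]), 'tool_rot': array([-0.001,  0.984,  0.179, -0.   ]), 'contact_force': array([-0.003,  0.303,  0.811]), 'torque': array([-0.026, -0.03 ,  0.002]), 'gripper_width': np.float64(0.998)}
side 402.87378139676906 [ 2.157 -1.535  0.462] [-0.12   0.573  0.801]
green_stand [([214.0, 255.0, 72.0, 73.0], 0.61)]
black_stand [([317.0, 296.0, 75.0, 75.0], 0.94)]
green_catch [([231.0, 253.0, 21.0, 20.0], 0.63)]
green_tab [([228.0, 254.0, 26.0, 20.0], 0.76)]
green_knob [([207.0, 242.0, 35.0, 47.0], 0.85)]
black_knob [([316.0, 278.0, 55.0, 50.0], 0.64)]
black_tab [([339.0, 294.0, 28.0, 18.0], 0.62)]
green_lever [([205.0, 241.0, 37.0, 48.0], 0.66)]
bobbin [([178.0, 193.0, 16.0, 11.0], 0.46)]
flux_tin [([238.0, 208.0, 20.0, 21.0], 0.51)]
tape_roll [([266.0, 182.0, 25.0, 31.0], 0.8), ([211.0, 256.0, 71.0, 7
[... 173 characters left out ...]
201] [0.048 0.623 1.142]
green_stand [([226.0, 272.0, 71.0, 62.0], 0.83)]
black_stand [([333.0, 274.0, 71.0, 49.0], 0.64)]
green_catch [([246.0, 272.0, 21.0, 8.0], 0.44)]
green_tab [([241.0, 270.0, 23.0, 12.0], 0.58)]
green_knob [([216.0, 267.0, 31.0, 37.0], 0.53)]
black_knob [([329.0, 271.0, 43.0, 25.0], 0.68)]
black_tab [([354.0, 281.0, 32.0, 9.0], 0.55), ([216.0, 268.0, 29.0, 39.0], 0.27)]
green_lever [([219.0, 267.0, 32.0, 30.0], 0.55)]
bobbin [([155.0, 202.0, 12.0, 8.0], 0.57), ([217.0, 268.0, 35.0, 33.0], 0.44)]
flux_tin [([225.0, 201.0, 15.0, 24.0], 0.75)]
tape_roll [([242.0, 160.0, 38.0, 41.0], 0.83)]
nut_driver [([403.0, 279.0, 58.0, 10.0], 0.81), ([242.0, 270.0, 25.0, 12.0], 0.52)]
```

```bash
python3 - <<'E'
import cv2
for n,(x0,y0,x1,y1) in (('side',(140,150,400,345)),('top',(140,140,400,335))):
    im=cv2.imread(f'pics/{n}0.png')[y0:y1,x0:x1]
    cv2.imwrite(f'pics/{n}0c.png',cv2.resize(im,None,fx=3,fy=3,interpolation=cv2.INTER_CUBIC))
E
```

```text
(no output)
```

View pics/side0c.png

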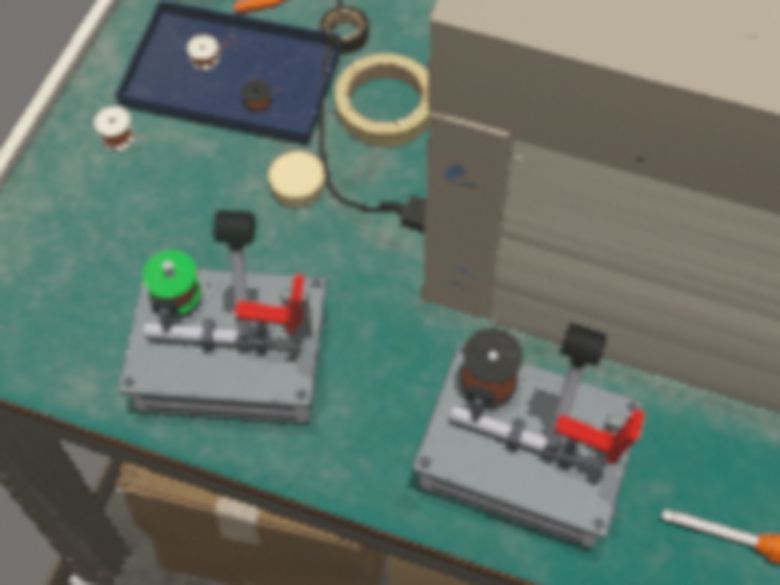

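View pics/top0c.png

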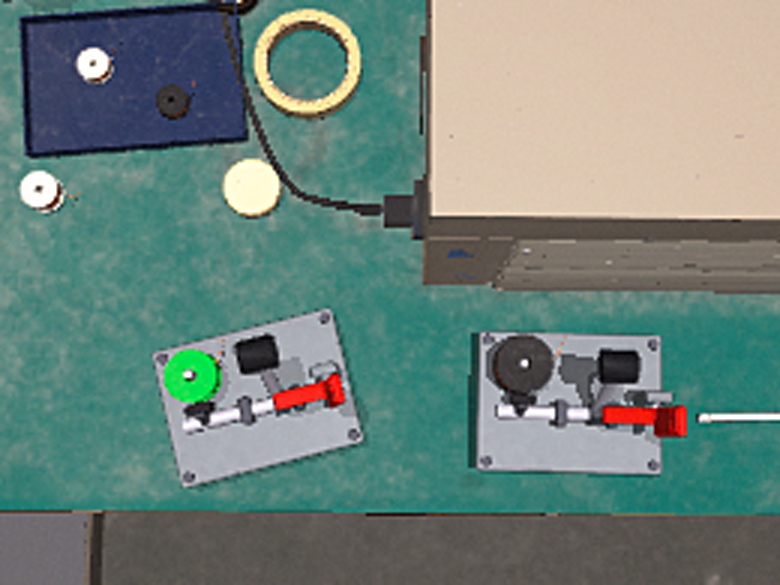

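The crops show the green stand on the left: knob at about side (218,226) and top (226,258), red tab top at about side (239,243) and top (252,268). The black stand is on the right, in front of the winder. I'll fit the green stand's pose.

```bash
cat >> h.py <<'E'
def stand(X,p): # stand pts (mm) -> world
    c,s=np.cos(p[2]),np.sin(p[2]); X=np.array(X)/1000
    return np.array([p[0]+c*X[0]-s*X[1],p[1]+s*X[0]+c*X[1],X[2]])
E
python3 - <<'E'
from h import *
from scipy.optimize import least_squares
np.set_printoptions(precision=4,suppress=True)
c={n:viewer.read_camera(n) for n in('side','top')}
for n in c: p=P(c[n]);print(n,-np.linalg.inv(p[:,:3])@p[:,3])
full=lambda n,u:np.array(u)/3+np.array([140,150 if n=='side' else 140])
cor=[(70,100,55),(70,-60,55),(-50,-60,55),(-50,100,55)]
ob={'top':[(156,354),(325,312),(361,437),(187,483)],'side':[None,(325,278),(310,388),(127,380)]}
obB={'top':[(474,333),(660,334),(662,472),(474,470)],'side':[None,(640,405),(605,528),(420,465)]}
kn={'top':(257,354),'side':(235,227)}
for nm,O,K in(('green',ob,kn),('black',obB,{'top':(618,366),'side':(584,345)})):
    def f(p):
        r=[]
        for n in c:
            for X,u in zip(cor,O[n]):
                if u is not None: r+=list(proj(c[n],stand(X,p))-full(n,u))
        return r
    s=least_squares(f,[.45,.1,.2]);print(nm,s.x,np.array(s.fun).round(1))
    k=tri(c['side'],full('side',K['side']),c['top'],full('top',K['top']));print('knob',k,'pred',stand((34,0,190),s.x))
    if nm=='green':
        t=tri(c['side'],full('side',(298,278)),c['top'],full('top',(337,392)));print('tab',t,'pred0',stand((0,-44,177),s.x),'pred.2',stand((0,-44-62*np.sin(.2),115+62*np.cos(.2)),s.x))
    print('tab pix',[(proj(c[n],stand((0,-44-62*np.sin(a),115+62*np.cos(a)),s.x))-full(n,(0,0)))*3 for n in c for a in(0,.1,.2)])
E
```

```text
side [ 0.0839 -0.086   0.9844]
top [0.429  0.081  1.2264]
green [0.4663 0.1796 0.2716] [ 0.4 -1.8  0.7  4.1 -2.6  2.9 -1.9 -2.   1.7 -3.9  1.4 -0.6 -1.4  0.6]
knob [0.4943 0.1877 0.1931] pred [0.499  0.1887 0.19  ]
tab [0.4662 0.1254 0.1981] pred0 [0.4781 0.1372 0.177 ] pred.2 [0.4814 0.1253 0.1758]
tab pix [array([288.7772, 274.138 ]), array([296.9116, 274.8011]), array([305.013 , 275.8508]), array([324.9603, 376.555 ]), array([332.7437, 374.4868]), array([340.472 , 372.4825])]
black [ 0.4555 -0.0874 -0.0049] [ 0.5 -2.2  0.2  2.1 -3.1  1.1  1.1 -1.3  0.1 -0.7  0.1 -0.1  0.7 -0.2]
knob [ 0.4879 -0.0891  0.1894] pred [ 0.4895 -0.0876  0.19  ]
tab pix [array([626.2618, 409.6968]), array([634.6443, 412.5815]), array([642.8071, 415.7777]), array([671.4529, 409.3663]), array([679.322 , 409.4847]), array([686.9363, 409.6205])]
```

```bash
python3 - <<'E'
from h import *
from scipy.optimize import least_squares
np.set_printoptions(precision=4,suppress=True)
c={n:viewer.read_camera(n) for n in('side','top')}
full=lambda n,u:np.array(u)/3+np.array([140,150 if n=='side' else 140])
ob={'top':[(156,354),(325,312),(361,437),(187,483)],'side':[None,(325,278),(310,388),(127,380)]}
kn={'top':(257,354),'side':(235,227)}
for usek in(0,1):
    def f(p):
        r=[]
        for n in c:
            for X,u in zip([(70,100),(70,-60),(-50,-60),(-50,100)],ob[n]):
                if u is not None: r+=list(proj(c[n],stand((*X,p[3]),p))-full(n,u))
            if usek: r+=list(2*(proj(c[n],stand((34,0,190),p))-full(n,kn[n])))
        return r
    s=least_squares(f,[.45,.1,.2,55]);print(s.x,np.array(s.fun).round(1)); print(stand((34,0,190),s.x),stand((0,-44,177),s.x))
    for i,n in enumerate(c):
        m=viewer.outline_of(c[n],'green_tab')
        if m: 
            ys,xs=np.nonzero(m[0]['mask']); print(n,m[0]['score'],xs.min(),xs.max(),ys.min(),ys.max())
        im=np.array(c[n]['frame']).astype(int);red=(im[...,0]>150)&(im[...,1]<70)&(im[...,2]<70);red[:,290:]=0
        ys,xs=np.nonzero(red);print('red',xs.min(),xs.max(),ys.min(),ys.max())
        if n=='top' or 1:
            for a in(0,.1,.2):
                print(a,[proj(c[n],stand((dx,-44-62*np.sin(a)+d*np.cos(a),115+62*np.cos(a)+d*np.sin(a)),s.x)).round(1).tolist() for dx in(-12,12) for d in(-4,4)])
E
```

```text
[ 0.4654  0.1787  0.2705 60.069 ] [ 0.5 -2.3  0.8  3.7 -2.9  2.4 -1.9 -1.8  2.  -3.7  1.6 -0.3 -1.4  1. ]
[0.4981 0.1878 0.19  ] [0.4771 0.1363 0.177 ]
side 0.73 218 240 242 261
red 219 239 243 257
0 [[237.6, 246.6], [234.1, 246.4], [238.8, 237.4], [235.3, 237.2]]
0.1 [[240.3, 246.9], [236.8, 246.5], [241.5, 237.7], [238.0, 237.3]]
0.2 [[243.1, 247.3], [239.6, 246.8], [244.1, 238.1], [240.7, 237.6]]
top 0.63 306 353 257 281
red 146 254 115 276
0 [[251.6, 270.5], [248.3, 271.4], [249.1, 260.5], [245.7, 261.4]]
0.1 [[254.2, 269.8], [250.9, 270.7], [251.7, 259.8], [248.3, 260.7]]
0.2 [[256.8, 269.2], [253.5, 270.0], [254.2, 259.2], [250.9, 260.0]]
[ 0.4635  0.1788  0.2721 63.1348] [ 0.1 -2.3  0.4  3.9 -3.5  2.7 -0.   0.1 -2.2 -1.1  1.9 -3.1  1.6  0.4
 -1.6  1.8  0.8 -1.8]
[0.4962 0.1879 0.19  ] [0.4753 0.1364 0.177 ]
side 0.73 218 240 242 261
red 219 239 243 257
0 [[237.3, 247.3], [233.8, 247.1], [238.5, 238.0], [235.0, 237.8]]
0.1 [[240.0, 247.6], [236.5, 247.2], [241.2, 238.3], [237.7, 238.0]]
0.2 [[242.7, 248.0], [239.2, 247.5], [243.8, 238.7], [240.4, 238.2]]
top 0.63 306 353 257 281
red 146 254 115 276
0 [[251.6, 271.3], [248.3, 272.2], [249.0, 261.3], [245.7, 262.2]]
0.1 [[254.2, 270.6], [250.9, 271.5], [251.6, 260.6], [248.3, 261.5]]
0.2 [[256.8, 270.0], [253.5, 270.8], [254.2, 259.9], [250.9, 260.8]]
```

```bash
cat >> h.py <<'E'
S=(0.459,0.178,0.272)
def goal(pos,yaw,tilt=0):
    """tool down, tool y along stand-x direction yaw; print shift/turn from present pose"""
    o=readout.get_obs(); q=o['tool_rot']; R0=R.from_quat([q[1],q[2],q[3],q[0]])
    y=np.array([np.cos(yaw),np.sin(yaw),0]);z=np.array([0,0,-1.]);Rt=R.from_matrix(np.c_[np.cross(y,z),y,z])
    print(np.round(pos,3),'shift',(R0.inv().apply(np.array(pos)-o['eef_pos'])*1000).round(0),'turn',np.degrees((R0.inv()*Rt).as_rotvec()).round(1))
def st():
    o=readout.get_obs();print('t',round(o['t'],2),'pos',o['eef_pos'].round(4),'F',np.round(o['contact_force'],1),'w',round(float(o['gripper_width']),3),'q',o['q'].round(2))
E
python3 - <<'E'
from h import *
st()
y=S[2]
goal((.43,-.36,.31),y-1.0); goal((.45,-.1,.31),y-.4);goal((.46,.05,.31),y); goal(stand((-4,-20,300),S),y)
E
```

```text
t 1.7 pos [ 0.2383 -0.6315  0.2313] F [-0.9 -0.4  0.7] w 1.004 q [ 1.1   0.48  0.02  1.56 -0.01  1.11 -0.08]
[ 0.43 -0.36  0.31] shift [ 275. -186.  -79.] turn [ -0.   -0.  -27.6]
[ 0.45 -0.1   0.31] shift [ 386. -423.  -79.] turn [ -0.  -0. -62.]
[0.46 0.05 0.31] shift [ 448. -559.  -79.] turn [ -0.   -0.  -84.9]
[0.461 0.158 0.3  ] shift [ 487. -660.  -69.] turn [ -0.   -0.  -84.9]
```

```bash
python3 -m handwheel '[[[28,-19,-20],[0,0,-3],1],[[55,-37,-40],[0,0,-6],1],[[83,-56,-60],[0,0,-9],1],[[110,-75,-79],[0,0,-12],1],[[138,-93,-79],[0,0,-15],1],[[166,-112,-79],[0,0,-18],1],[[193,-130,-79],[0,0,-21],1],[[221,-149,-79],[0,0,-24],1],[[248,-168,-79],[0,0,-27],1],[[275,-186,-79],[0,0,-30],1],[[293,-220,-79],[0,0,-35],1],[[312,-255,-79],[0,0,-40],1],[[330,-290,-79],[0,0,-45],1],[[349,-325,-79],[0,0,-50],1],[[367,-360,-79],[0,0,-55],1],[[376,-392,-79],[0,0,-60],1],[[386,-423,-79],[0,0,-65],1],[[400,-455,-79],[0,0,-70],1],[[415,-487,-79],[0,0,-75],1],[[430,-520,-79],[0,0,-80],1]]' 20 && python3 -c "
from h import *
st();y=S[2];goal(stand((-4,-20,300),S),y);goal(stand((-4,-20,250),S),y)"
```

```text
t: 3.37
eef_pos: [0.4568, 0.0081, 0.3107]
tool_rot: [0.001, 0.637, 0.771, 0.0]
contact_force: [0.9, 0.0, -0.1]
gripper_width: -0.002
t 3.37 pos [0.4568 0.0081 0.3107] F [ 0.9  0.  -0.1] w -0.002 q [ 0.41  0.08 -0.58  1.92  0.05  1.16 -0.01]
[0.461 0.158 0.3  ] shift [146.  32.  11.] turn [ 0.   0.  -4.7]
[0.461 0.158 0.25 ] shift [146.  32.  61.] turn [ 0.   0.  -4.7]
```

```bash
python3 -m handwheel '[[[30,6,2],[0,0,-1],1],[[60,13,5],[0,0,-2],1],[[90,20,8],[0,0,-3],1],[[120,26,12],[0,0,-4],1],[[146,32,20],[0,0,-4.7],1],[[146,32,61],[0,0,-4.7],1],[[146,32,61],[0,0,-4.7],1],[[146,32,61],[0,0,-4.7],1]]' && python3 - <<'E'
from h import *
st()
ims=[]
for n,cx,cy in(('side',220,240),('top',240,262)):
    c=viewer.read_camera(n);tip=readout.get_obs()['eef_pos'];u=proj(c,tip)
    x0,y0=cx-65,cy-80
    im=cv2.cvtColor(np.array(c['frame']),cv2.COLOR_RGB2BGR)[y0:y0+145,x0:x0+130]
    im=cv2.resize(im,None,fx=3,fy=3,interpolation=cv2.INTER_CUBIC)
    print(n,x0,y0,'tip',(u-[x0,y0])*3)
    for X,col in (((0,-44-62*np.sin(.1),115+62*np.cos(.1)),(255,255,0)),((34,0,190),(255,0,255))):
        v=(proj(c,stand(X,S))-[x0,y0])*3;cv2.circle(im,tuple(int(a) for a in v),3,col,1)
    cv2.circle(im,tuple(int(a) for a in (u-[x0,y0])*3),3,(0,255,255),1);ims.append(im)
cv2.imwrite('pics/near.png',np.hstack(ims))
E
```

```text
t: 4.03
eef_pos: [0.4602, 0.1555, 0.2482]
tool_rot: [-0.001, 0.606, 0.795, -0.002]
contact_force: [1.1, 0.2, 0.8]
gripper_width: -0.0
t 4.03 pos [0.4602 0.1555 0.2482] F [1.1 0.2 0.8] w -0.0 q [ 0.17  0.22 -0.71  1.94  0.16  1.05 -0.34]
side 155 160 tip [203.16965066 206.16188306]
top 175 182 tip [188.31322752 267.69297257]
```

View pics/near.png

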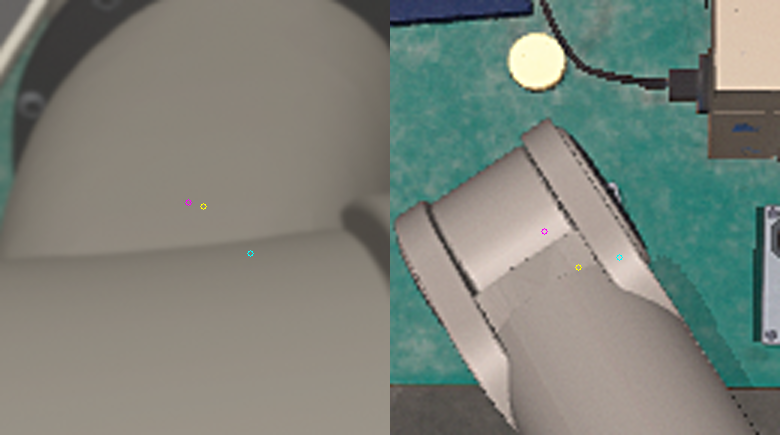

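Here the arm hides the work from both cameras, so I'll push by geometry, check the forces, then look after backing off.

```bash
python3 - <<'E'
from h import *
y=S[2]
for p in((-4,-20,200),(-4,-20,160),(-4,-40,159),(-4,-51,156),(-4,-60,151),(-4,-69,143),(-4,-76,132)): goal(stand(p,S),y)
E
```

```text
[0.461 0.158 0.2  ] shift [ 2. -1. 51.] turn [ 0.1  0.  -0.3]
[0.461 0.158 0.16 ] shift [ 2. -1. 91.] turn [ 0.1  0.  -0.3]
[0.466 0.138 0.159] shift [-18.  -1.  92.] turn [ 0.1  0.  -0.3]
[0.469 0.128 0.156] shift [-29.  -1.  95.] turn [ 0.1  0.  -0.3]
[0.471 0.119 0.151] shift [-38.  -1. 100.] turn [ 0.1  0.  -0.3]
[0.474 0.11  0.143] shift [-47.  -1. 108.] turn [ 0.1  0.  -0.3]
[0.476 0.104 0.132] shift [-54.  -1. 119.] turn [ 0.1  0.  -0.3]
```

```bash
python3 -m handwheel '[[[2,-1,25],[0,0,0],1],[[2,-1,50],[0,0,0],1],[[2,-1,70],[0,0,0],1],[[2,-1,91],[0,0,0],1],[[2,-1,91],[0,0,0],1],[[2,-1,91],[0,0,0],1]]'; python3 -m handwheel '[[[-5,0,0],[0,0,0],1],[[-10,0,0],[0,0,0],1],[[-15,0,0],[0,0,0],1],[[-20,0,1],[0,0,0],1],[[-20,0,1],[0,0,0],1]]'
```

```text
t: 4.63
eef_pos: [0.4606, 0.1573, 0.1593]
tool_rot: [0.0, 0.607, 0.795, 0.0]
contact_force: [-0.4, -0.8, 0.7]
gripper_width: -0.001
t: 5.05
eef_pos: [0.4662, 0.1375, 0.1579]
tool_rot: [0.001, 0.607, 0.795, 0.0]
contact_force: [-0.3, 0.1, -0.2]
gripper_width: 0.003
```

```bash
python3 -m handwheel '[[[-6,0,1],[0,0,0],1],[[-11,0,3],[0,0,0],1],[[-16,0,5],[0,0,0],1],[[-20,0,8],[0,0,0],1],[[-20,0,8],[0,0,0],1]]'; python3 -m handwheel '[[[-5,0,4],[0,0,0],1],[[-9,0,8],[0,0,0],1],[[-12,0,12],[0,0,0],1],[[-16,0,19],[0,0,0],1],[[-16,0,19],[0,0,0],1]]'
```

```text
t: 5.47
eef_pos: [0.4706, 0.1178, 0.1486]
tool_rot: [-0.0, 0.607, 0.795, -0.001]
contact_force: [-0.0, 0.1, -0.1]
gripper_width: 0.001
t: 5.88
eef_pos: [0.4743, 0.1025, 0.1288]
tool_rot: [-0.0, 0.607, 0.795, -0.001]
contact_force: [-0.6, -0.5, 0.2]
gripper_width: 0.002
```

```bash
python3 -m handwheel '[[[0,0,-40],[0,0,0],1],[[0,0,-80],[0,0,0],1],[[0,0,-120],[0,0,0],1],[[0,0,-160],[0,0,0],1],[[-35,-5,-170],[0,0,0],1],[[-70,-12,-170],[0,0,0],1],[[-105,-20,-170],[0,0,0],1],[[-140,-35,-170],[0,0,0],1],[[-175,-50,-170],[0,0,0],1],[[-210,-65,-170],[0,0,0],1],[[-245,-80,-170],[0,0,0],1],[[-245,-80,-170],[0,0,0],1]]' && cat > look.py <<'E'
from h import *
import sys
st()
ims=[]
for n,cx,cy in(('side',220,240),('top',240,262)):
    c=viewer.read_camera(n);x0,y0=cx-50,cy-50
    im=cv2.cvtColor(np.array(c['frame']),cv2.COLOR_RGB2BGR)[y0:y0+100,x0:x0+100]
    im=cv2.resize(im,None,fx=4,fy=4,interpolation=cv2.INTER_CUBIC)
    for X,col in (((0,-44,177),(255,255,0)),((34,0,190),(255,0,255)),((0,-44-62*np.sin(1.3),115+62*np.cos(1.3)),(0,255,255))):
        v=(proj(c,stand(X,S))-[x0,y0])*4;cv2.circle(im,tuple(int(a) for a in v),3,col,1)
    ims.append(im)
cv2.imwrite('pics/'+sys.argv[1],np.hstack(ims))
E
python3 look.py after.png
```

```text
t: 6.88
eef_pos: [0.4601, -0.1626, 0.2995]
tool_rot: [0.0, 0.611, 0.792, -0.002]
contact_force: [-0.6, 0.1, -0.1]
gripper_width: -0.0
t 6.88 pos [ 0.4601 -0.1626  0.2995] F [-0.6  0.1 -0.1] w -0.0 q [ 0.66  0.14 -0.49  1.88  0.08  1.15  0.4 ]
```

View pics/after.png

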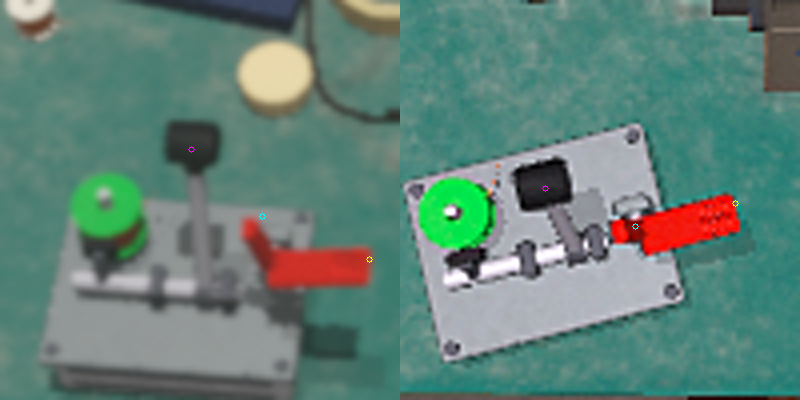

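The red catch now lies flat out (tab end near side crop (372,265), top crop (738,205), matching about 1.3 rad). The lever is still back, with the knob at side crop (193,145) and top crop (544,185). Next I'll grip the knob.

```bash
python3 - <<'E'
from h import *
y=S[2]
for p in((-10,-100,320),(20,0,320),(35,0,290),(35,0,172)): goal(stand(p,S),y)
E
```

```text
[0.476 0.079 0.32 ] shift [223.  75. -20.] turn [-0.1 -0.  -0.5]
[0.478 0.183 0.32 ] shift [323. 104. -20.] turn [-0.1 -0.  -0.5]
[0.493 0.187 0.29 ] shift [323. 119.  10.] turn [-0.1 -0.  -0.5]
[0.493 0.187 0.172] shift [323. 119. 128.] turn [-0.1 -0.  -0.5]
```

```bash
python3 -m handwheel '[[[35,10,-20],[0,0,0],-1],[[70,20,-20],[0,0,0],-1],[[105,32,-20],[0,0,0],-1],[[140,45,-20],[0,0,0],-1],[[175,58,-20],[0,0,0],-1],[[210,70,-20],[0,0,0],-1],[[245,80,-20],[0,0,0],-1],[[280,92,-20],[0,0,0],-1],[[315,102,-20],[0,0,-0.5],-1],[[323,119,-10],[0,0,-0.5],-1],[[323,119,10],[0,0,-0.5],-1],[[323,119,10],[0,0,-0.5],-1]]' && python3 -m handwheel '[[[0,0,25],[0,0,0],-1],[[0,0,50],[0,0,0],-1],[[0,0,75],[0,0,0],-1],[[0,0,95],[0,0,0],-1],[[0,0,110],[0,0,0],-1],[[0,0,118],[0,0,0],-1],[[0,0,118],[0,0,0],-1],[[0,0,118],[0,0,0],-1]]'; python3 -c "
from h import *
st();goal(stand((35,0,172),S),S[2])"
```

```text
t: 7.98
eef_pos: [0.4894, 0.191, 0.2871]
tool_rot: [-0.002, 0.601, 0.799, -0.002]
contact_force: [-1.0, -1.3, -1.2]
gripper_width: 0.999
t: 8.65
eef_pos: [0.4918, 0.1896, 0.173]
tool_rot: [0.0, 0.603, 0.798, 0.0]
contact_force: [-0.0, -0.4, 0.6]
gripper_width: 1.001
t 8.65 pos [0.4918 0.1896 0.173 ] F [-0.  -0.4  0.6] w 1.001 q [ 0.1   0.39 -0.72  1.93  0.32  0.94 -0.5 ]
[0.493 0.187 0.172] shift [-2.  0.  1.] turn [ 0.  -0.   0.3]
```

```bash
python3 -m handwheel '[[[-2,0,0],[0,0,0],1],[[-2,0,0],[0,0,0],1],[[-2,0,0],[0,0,0],1],[[-2,0,0],[0,0,0],1],[[-2,0,0],[0,0,0],1],[[-2,0,0],[0,0,0],1],[[-2,0,0],[0,0,0],1],[[-2,0,0],[0,0,0],1],[[-2,0,0],[0,0,0],1],[[-2,0,0],[0,0,0],1]]' 40; python3 - <<'E'
from h import *
st()
for q in(.0,.14,.27,.4,.5,.54):
    x=126*np.sin(.27-q);z=69+126*np.cos(.27-q);print(q,(x-126*np.sin(.27)).round(1),(z-190.4).round(1))
E
```

```text
t: 9.48
eef_pos: [0.4932, 0.1878, 0.173]
tool_rot: [0.001, 0.603, 0.798, 0.001]
contact_force: [2.6, 0.4, 4.9]
gripper_width: 0.287
t 9.48 pos [0.4932 0.1878 0.173 ] F [2.6 0.4 4.9] w 0.287 q [ 0.1   0.39 -0.72  1.93  0.32  0.93 -0.49]
0.0 0.0 0.0
0.14 -17.3 3.5
0.27 -33.6 4.6
0.4 -49.9 3.5
0.5 -62.3 1.3
0.54 -67.2 0.0
```

```bash
python3 -m handwheel '[[[0,-6,-1],[0,0,0],1],[[0,-12,-2],[0,0,0],1],[[0,-18,-3],[0,0,0],1],[[0,-24,-4],[0,0,0],1],[[0,-30,-4],[0,0,0],1],[[0,-36,-4],[0,0,0],1],[[0,-42,-4],[0,0,0],1],[[0,-48,-3],[0,0,0],1],[[0,-54,-2],[0,0,0],1],[[0,-60,-1],[0,0,0],1],[[0,-65,0],[0,0,0],1],[[0,-65,0],[0,0,0],1],[[0,-65,0],[0,0,0],1],[[0,-65,0],[0,0,0],1]]'; sed -i 's/240,262/235,270/' look.py; python3 look.py pull.png; python3 -c "
from h import *
p=readout.get_obs()['eef_pos'];v=p[:2]-np.array(S[:2]);c,s=np.cos(S[2]),np.sin(S[2]);print('stand xy',c*v[0]+s*v[1],-s*v[0]+c*v[1])"
```

```text
t: 10.65
eef_pos: [0.433, 0.1718, 0.1748]
tool_rot: [0.002, 0.603, 0.798, 0.004]
contact_force: [3.4, 1.6, 14.4]
gripper_width: 0.291
t 10.65 pos [0.433  0.1718 0.1748] F [ 3.4  1.6 14.4] w 0.291 q [ 0.15  0.29 -0.76  2.06  0.26  0.88 -0.48]
stand xy -0.026667951863111373 0.0009704263836526452
```

View pics/pull.png

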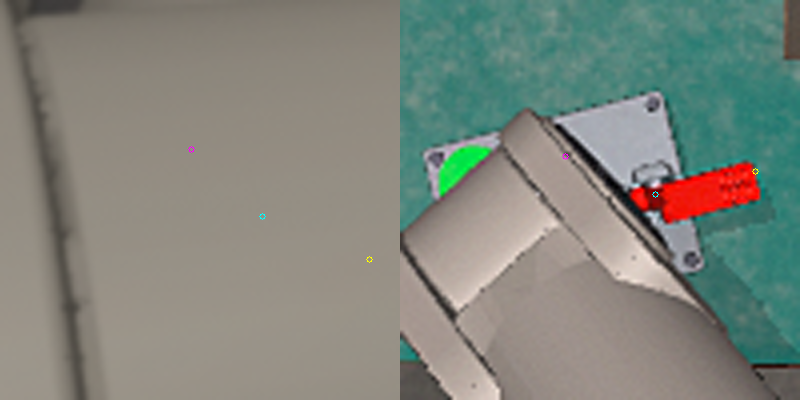

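```bash
python3 -m handwheel '[[[0,-2,0],[0,0,0],1],[[0,-4,-1],[0,0,0],1],[[0,-4,-1],[0,0,0],1],[[0,-4,-1],[0,0,0],1]]'; python3 -m handwheel '[[[0,-2,0],[0,0,0],1],[[0,-4,0],[0,0,0],1],[[0,-4,0],[0,0,0],1],[[0,-4,0],[0,0,0],1]]'
```

```text
t: 11.08
eef_pos: [0.4297, 0.1709, 0.1746]
tool_rot: [0.002, 0.603, 0.798, 0.005]
contact_force: [11.5, 5.3, -3.5]
gripper_width: 0.29
t: 11.42
eef_pos: [0.4289, 0.1707, 0.1747]
tool_rot: [0.003, 0.603, 0.798, 0.008]
contact_force: [24.8, 9.3, -18.1]
gripper_width: 0.293
```

The pull force rose sharply to about 26 N after 66.6 mm of travel (0.535 rad predicted), so the lever is on its stop. I'll ease off slightly, settle and check.

```bash
python3 -m handwheel '[[[0,3,0],[0,0,0],1],[[0,3,0],[0,0,0],1],[[0,3,0],[0,0,0],1],[[0,3,0],[0,0,0],1],[[0,3,0],[0,0,0],1],[[0,3,0],[0,0,0],1]]'; python3 - <<'E'
from h import *
st()
c=viewer.read_camera('top')
for t in('black_catch','bobbin','flux_tin','tape_roll','nut_driver'): print(t,[(np.round(d['rect']).tolist(),round(d['score'],2)) for d in viewer.search_frame(c,t)[:2]])
im=cv2.cvtColor(np.array(c['frame']),cv2.COLOR_RGB2BGR)[140:340,140:420];cv2.imwrite('pics/end.png',cv2.resize(im,None,fx=2.8,fy=2.8))
E
```

```text
t: 11.92
eef_pos: [0.4294, 0.1708, 0.1747]
tool_rot: [0.002, 0.603, 0.798, 0.005]
contact_force: [14.7, 6.4, -4.7]
gripper_width: 0.298
t 11.92 pos [0.4294 0.1708 0.1747] F [14.7  6.4 -4.7] w 0.298 q [ 0.16  0.28 -0.76  2.07  0.25  0.87 -0.47]
black_catch [([355.0, 279.0, 34.0, 16.0], 0.67)]
bobbin [([155.0, 202.0, 13.0, 10.0], 0.64)]
flux_tin [([226.0, 202.0, 18.0, 21.0], 0.62)]
tape_roll [([243.0, 161.0, 34.0, 40.0], 0.71)]
nut_driver [([404.0, 279.0, 59.0, 13.0], 0.67)]
```

View pics/end.png

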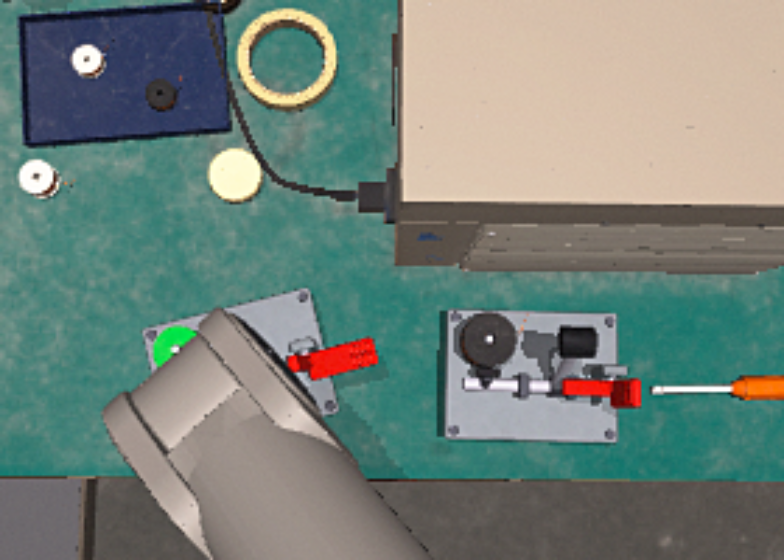

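The green catch lies flat out (end at about (375,352)). The black stand and the loose things are where they were. I'm handing in.

```bash
python3 -c "
from station import bot
print(bot.hand_in())"
```

```text
the job is handed in; nothing more can be done
None
```

I flipped the green stand's catch right out with the closed fingers. Then I gripped the lever's knob, pulled it to its stop and handed in at about 12 s, still holding it. The hand-in gave no verdict.

**Checks that agreed:**
- **Catch:** it lies flat out at about 1.3 rad in both views after the push, and still did in the last top view.
- **Lever:** it moved 66.6 mm and then the force rose sharply, which puts it at about 0.53 rad, on its stop. After easing off, about 16 N of pull remained with the knob still gripped (opening about 25 mm).
- **Everything else:** the black stand looks unchanged in the last picture. The networks put the loose things within about 1 pixel of where they started.

**Checks that failed or disagreed:**
- **Hidden work:** the arm blocked both cameras during the push and while holding, so the final lever angle comes from travel and force and was not seen.
- **Catch push:** the force readings showed no clear contact, so only the later picture confirmed the flip.
- **Stand position:** the stand's plate corners and its knob and tab gave positions about 5–10 mm apart. I went by the knob and tab.

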